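# Set the table lamp on its coaster board and click it on

## Robot

A 6-joint arm with a two-finger parallel gripper is mounted at the origin on the work surface. World frame = base frame: x ahead of the robot, y to its left, z up, the work surface at z = 0. Lengths are in m, angles in rad, forces in N, time in s.
With the tool pointing down it reaches from about 0.325 to 0.875 m from the base axis. Payload 4.4 kg.
Tool frame: the origin (TCP) lies at the very end of the fingers, on their centre line; the grasp point (between the pads) lies 19 mm behind it; z points along the fingers, y is the line along which they close (so a half turn about z gives the same grasp; the last joint's range is limited). The gripper opens to 85 mm and grips with 20 to 120 N. Pads are 22 mm wide; open, the fingers measure 114 mm over their backs; the gripper's body (76 mm by 85 mm) begins 54 mm behind the grasp point. The pads swing forward as they close: fully open they stand 13 mm farther back than shut.
Start: joints at [1.046, 0.207, 1.542, -0, 1.393, -0.15], TCP at [0.21, 0.535, 0.231] pointing down, gripper open.
Joint ranges: [-2.73, 2.73], [-0.86, 2.22], [0.23, 2.46], [-1.11, 4.25], [0.08, 2.63], [-2.82, 2.82]. Speed limits (rad/s): [2.79, 2.79, 3.14, 3.14, 3.14, 3.14].

## Interface

Orientations are given as a unit quaternion [w, x, y, z].
In Python, from workcell import arm gives the robot as it stands.
- The arm moves only by the tool play_rows, never from a script. Its argument "plan" is a list of rows, each a list of 3 entries, a list of its own where there are three numbers: the shift along the world's x, y, z in m, then the turn, a rotation vector about the world's x, y, z in rad, then the closure, from -1 (fully open) to 1 (shut). A call has 1 to 12 rows; each row shifts and turns the commanded pose from where the row before left it; what a row does not reach is not made up. A row lasts 1/8 s, in which the tool goes at most 62.5 mm and 10.7 degrees, less where a joint would pass 70% of its speed; a pose out of reach is approached as far as the arm can. A call with a gripper value outside its range is refused whole. The fingers move at their own pace and stop on an object; "squeeze" is the grip in N (left out, the last holds). Time passes only in rows, so rows that do not move let the fingers close. It gives the time, the measured TCP pose, the force, the opening and the grip force at its end, in the units of the state.
- arm.get_obs(): the state, without advancing time (a new reading comes with each control period).
- arm.capture(name): name is "scene" or "top" or "wrist"; returns a dict with "image" (420x560x3 uint8, blue, green, red), "fx", "fy", "cx", "cy" (pixels), "distortion" ([k1, k2, p1, p2, k3] as OpenCV has them; the pictures are not rectified), "T" (4x4, takes a point from camera to world coordinates). Camera axes: x right, y up, looking along -z (the intrinsics and any distortion apply to the point x, -y, -z); pixel columns grow to the right and rows downward; lengths in m; the calibration is good to about 2 mm. A picture is of the moment at which its call begins. There is no depth.
- arm.sign_off(): hands the job in; it is judged then, once.
Trained networks look in the newest picture that a camera, given by its name, has taken for a name from the list of things; names that differ only in an ending like _2 or _b are one class to them, and where a whole thing is asked for, a point or a joint stands for the part that bears it (a point fixed in the world has none). Each returns a list of dicts, best first, with "conf" (0 to 1); they miss things now and then, are a little off and sometimes report something else, mostly with a low value. They report only what shows in the picture. A call takes as long as a camera call.
- arm.search_frame(camera, query): "centre" ([column, row] in pixels, amid what is visible of it).
The state is a dict: "time": time; "joint_pos": joint angles; "joint_velocities": joint speeds; "effort": joint torques, N m; "eef_pos": TCP position; "eef_rot": TCP orientation; "force": force on the tool from outside, world axes, zero at the start; "wrist_torque": the same for the moment, N m; "opening": finger opening in m; "gripper_force": force on a finger pad.
Only numpy, scipy, OpenCV 4.12 (cv2) and the standard library are available. Lean on these libraries where they do the work, as an engineer would, in place of code of your own. Each camera call takes 0.05 s, during which the arm holds its last target. There are 200 camera calls.

## Task

Lift the cordless lamp off its charging pad by its body, not by the knob, and stand it gently in the middle of the round wooden coaster board. Let go of it, then take it by the knob on top and turn that clockwise just one click, from off to low and not on to full, leaving the lamp standing in the middle of the board. Leave the rest of the table setting as it is.

Things in the scene. Friction and masses are not known exactly. Their poses are not given: they have to be found in the camera images.
- lamp: Loose cordless lamp, 0.8 kg. Brass foot 110 mm across, 18 thick; white cylinder 58 mm across from 18 to 122 mm up; brass cap 60 mm across to 136; dark bar knob on the cap, top at 168. Origin: centre of the foot's underside, z up. x points to the smallest of three dark marks on the cap's rim (off); the middle-sized (low) and largest (full) follow 1 and 2 rad clockwise seen from above.
- knob_grip (a point): Middle of the lamp's knob, on the lamp's axis, 158 mm above the foot's underside. The knob is a dark steel bar 40 mm long, 12 wide, 28 tall (140 to 168 mm above the foot's underside). x runs along the bar to its pointer end (white line on top) and turns with the knob; z is up.
- lamp_knob (a joint): Knob angle in rad, growing clockwise seen from above. Three sprung notches: 0 off (pointer at the smallest mark), 1.0 low (first click), 2.0 full (second click). Between notches it is forced over a hump (about 0.08 N m); let go, it springs into the nearer notch. Stops at both ends.
- pad: The charging pad, fixed: a square black plate 150 x 150 mm, 12 mm thick, on which the lamp stands at the start. Origin at the centre of its underside, on the table.
- coaster_mid (a point): Centre of the top face of the round wooden coaster board, a fixed plain dark wood disc 160 mm across and 10 mm thick, on the table. z is up.
- bread_plate: Loose white plate, 124 mm across, 16 mm high, between the charging pad and the coaster board. Origin at the centre of its underside.
- pepper_mill: Loose dark wooden pepper mill, 48 mm across, 112 mm tall, standing nearer the robot than the bread plate. Origin at the centre of its underside.
- wine_glass: Loose wine glass, 72 mm across, 171 mm tall, beyond the bread plate. Origin at the centre of its underside.
- tumbler: Loose water tumbler, 72 mm across, 85 mm tall, on the far side to the right. Origin at the centre of its underside.
- candle_cup: Loose squat amber glass cup with a candle, 80 mm across, 80 mm tall, on the far side to the left. Origin at the centre of its underside.
- knife: Loose steel table knife, 175 mm long and up to 8 mm thick, lying crosswise between the robot and the pepper mill. Origin at its middle, underside; its y axis runs along its length to the blade.

How it is judged:
By the outcome, as a careful person would: the job done as asked, in the order asked, and still so for the second after the job is handed in, with the robot touching nothing.
It also fails if it takes over 54 s, if anything falls off the work surface, if the arm or the gripper's body presses on something with over 40 N, if the wrist force passes 120 N, or if a joint passes its speed limit or range.

## Working session

There is one attempt and no reset: what is moved stays moved. The work goes in short steps, Python scripts to look and compute and a tool call to move; the robot and the scene stay as the last step left them, time stands still between calls to the robot, and variables do not carry over. Pictures are saved under pics/ and viewed, at most 10 in all, crops included, and the job is handed in when it is done.

Besides the shell and the picture viewer there is one more tool, called after "Call:" by a JSON object that holds its "method" and its "body". play_rows: Moves the arm, as the interface text tells. Its arguments: {"type":"object","properties":{"plan":{"type":"array","items":{"type":"array"}},"squeeze":{"type":"number"}},"required":["plan"]}

```bash
mkdir -p pics; cat > h.py <<'E'
import numpy as np, cv2
from workcell import arm
def ray(c,px):
    K=np.array([[c["fx"],0,c["cx"]],[0,c["fy"],c["cy"]],[0,0,1.]])
    u=cv2.undistortPoints(np.array([[px]],float),K,np.array(c["distortion"],float))[0,0]
    T=np.array(c["T"]); return T[:3,3],T[:3,:3]@np.array([u[0],-u[1],-1])
def atz(c,px,z):
    o,d=ray(c,px); return o+d*(z-o[2])/d[2]
def proj(c,P):
    K=np.array([[c["fx"],0,c["cx"]],[0,c["fy"],c["cy"]],[0,0,1.]])
    T=np.array(c["T"]); q=(np.atleast_2d(P)-T[:3,3])@T[:3,:3]; q=q*[1,-1,-1]
    return cv2.projectPoints(q,np.zeros(3),np.zeros(3),K,np.array(c["distortion"],float))[0][:,0]
E
python3 - <<'E'
from h import *
ims=[]
for n in ("top","scene"):
    c=arm.capture(n); cv2.imwrite(f"pics/{n}0.png",c["image"])
    print(n,np.round(c["T"],3).tolist(),c["fx"])
    for q,z in (("lamp",.08),("knob_grip",.17),("pad",.012),("coaster_mid",.01),("bread_plate",.016),("pepper_mill",.112),("wine_glass",.1),("tumbler",.085),("candle_cup",.08),("knife",.004)):
        r=arm.search_frame(n,q)[:2]
        print(q,[(np.round(a["centre"]).tolist(),round(a["conf"],2),np.round(atz(c,a["centre"],z)[:2],3).tolist()) for a in r])
o=arm.get_obs();print(o["time"],o["eef_pos"],o["eef_rot"],o["opening"])
E
```

```text
top [[0.015, 0.981, -0.192, 0.398], [-1.0, 0.014, -0.007, -0.008], [-0.004, 0.192, 0.981, 1.021], [0.0, 0.0, 0.0, 1.0]] 429.60087006883157
lamp [([366.0, 241.0], 0.84, [0.527, -0.204]), ([374.0, 235.0], 0.31, [0.539, -0.223])]
knob_grip [([373.0, 236.0], 0.74, [0.524, -0.201])]
pad [([204.0, 153.0], 0.72, [0.748, 0.176]), ([370.0, 222.0], 0.71, [0.581, -0.229])]
coaster_mid [([160.0, 272.0], 0.86, [0.455, 0.269])]
bread_plate [([280.0, 220.0], 0.74, [0.582, -0.013])]
pepper_mill [([288.0, 279.0], 0.61, [0.439, -0.03])]
wine_glass [([265.0, 141.0], 0.95, [0.749, 0.024])]
tumbler [([328.0, 158.0], 0.89, [0.715, -0.121]), ([372.0, 236.0], 0.38, [0.537, -0.217])]
candle_cup [([206.0, 154.0], 0.6, [0.723, 0.16])]
knife [([273.0, 301.0], 0.56, [0.391, 0.0])]
scene [[-0.806, -0.472, 0.357, 0.932], [0.592, -0.653, 0.473, 0.448], [0.01, 0.593, 0.805, 0.911], [0.0, 0.0, 0.0, 1.0]] 417.10623608631226
lamp [([339.0, 210.0], 0.71, [0.436, 0.058]), ([253.0, 166.0], 0.66, [0.528, -0.189])]
knob_grip [([251.0, 140.0], 0.61, [0.527, -0.193]), ([237.0, 186.0], 0.46, [0.635, -0.09])]
pad [([238.0, 187.0], 0.94, [0.571, -0.199])]
coaster_mid [([388.0, 292.0], 0.98, [0.459, 0.275])]
bread_plate []
pepper_mill [([311.0, 199.0], 0.86, [0.49, 0.008])]
wine_glass [([226.0, 257.0], 0.63, [0.739, 0.017])]
tumbler [([201.0, 219.0], 0.59, [0.73, -0.115])]
candle_cup []
knife [([340.0, 210.0], 0.72, [0.388, 0.022]), ([251.0, 168.0], 0.27, [0.5, -0.241])]
1.1 [0.20999807 0.53527965 0.23127221] [ 6.64821054e-06  1.85832884e-01  9.82581365e-01 -1.32975645e-05] 0.0853383765567509
```

View pics/top0.png

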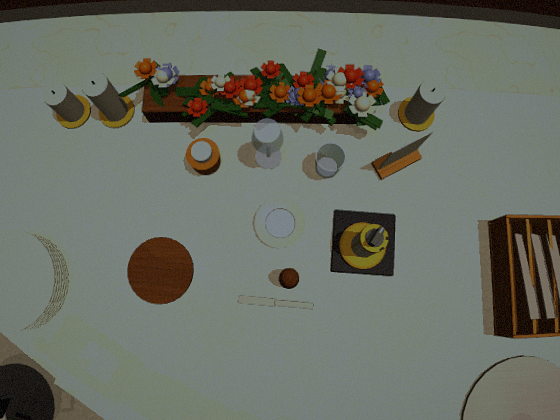

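View pics/scene0.png

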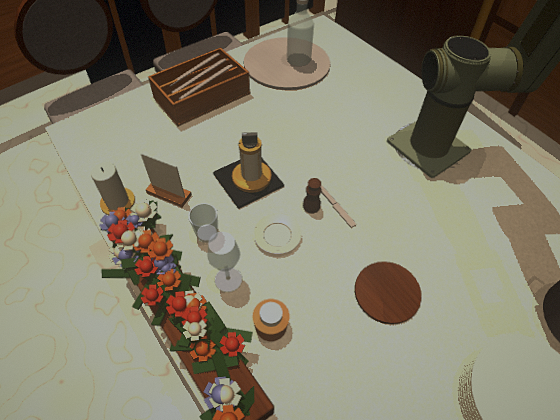

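Top view: the lamp stands on the black pad at (363,243) and its knob is at (374,236). The coaster is at (160,271), the plate at (278,224), the mill at (289,278), the glass at (267,145), and the knife at (276,302). Next I'll measure the lamp and coaster more exactly.

```bash
cat > m.py <<'E'
from h import *
from scipy.optimize import least_squares
def blob(c,lo,hi,box):
    x0,y0,x1,y1=box; h=cv2.cvtColor(c["image"],cv2.COLOR_BGR2HSV)
    m=np.zeros(h.shape[:2],np.uint8); m[y0:y1,x0:x1]=cv2.inRange(h,lo,hi)[y0:y1,x0:x1]
    m=cv2.morphologyEx(m,cv2.MORPH_OPEN,np.ones((3,3)))
    k=cv2.findContours(m,cv2.RETR_EXTERNAL,cv2.CHAIN_APPROX_NONE)[0]
    return m,max(k,key=cv2.contourArea)
E
python3 - <<'E'
from m import *
ims=[]
for n,pb,cb,lb in (("top",(320,200,405,285),(115,225,205,315),(335,205,400,275)),("scene",(205,120,300,210),(340,250,440,335),(215,120,285,210))):
    c=arm.capture(n)
    m,k=blob(c,(0,60,40),(18,255,255),cb)
    # centre: mean of contour hull mapped onto plane
    P=np.array([atz(c,p,.01)[:2] for p in cv2.convexHull(k)[:,0].astype(float)])
    (cx,cy),r=cv2.minEnclosingCircle(P.astype(np.float32)); print(n,"coaster",cx,cy,r)
    m,k=blob(c,(0,0,0),(180,255,60),pb)
    P=np.array([atz(c,p,.012)[:2] for p in cv2.convexHull(k)[:,0].astype(float)])
    print("pad",cv2.minAreaRect(P.astype(np.float32)))
    m,k=blob(c,(18,120,60),(35,255,255),lb)
    P=np.array([atz(c,p,.03)[:2] for p in k[:,0].astype(float)])
    print("foot+cap yellow bbox",P.min(0),P.max(0))
    x0,y0,x1,y1=lb
    ims.append(cv2.resize(c["image"][y0-5:y0+75,x0-5:x0+75],(400,400),interpolation=cv2.INTER_CUBIC))
    g=(0.527,-0.204)
    # overlay guess
cv2.imwrite("pics/crop.png",cv2.convertScaleAbs(np.hstack(ims),alpha=1.5))
E
```

```text
top coaster 0.4589730501174927 0.2705764174461365 0.08003119379281998
pad ((0.5318082571029663, -0.21093004941940308), (0.15031848847866058, 0.14851683378219604), 86.38371276855469)
foot+cap yellow bbox [ 0.46937454 -0.26429575] [ 0.57744485 -0.15307712]
scene coaster 0.4599791467189789 0.27259111404418945 0.08242547512054443
pad ((0.5345396399497986, -0.20860636234283447), (0.15215806663036346, 0.14823338389396667), 86.73736572265625)
foot+cap yellow bbox [ 0.54770016 -0.23038492] [ 0.57635354 -0.16718282]
```

View pics/crop.png

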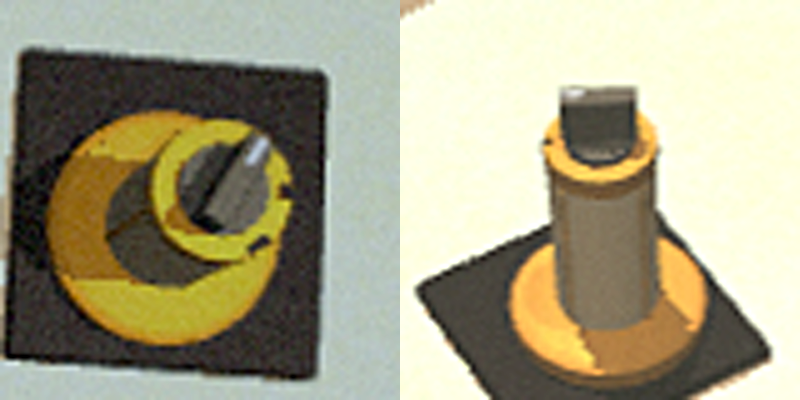

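```bash
python3 - <<'E'
from m import *
c=arm.capture("top")
f=lambda u,v:((u+.5)/5-.5+330,(v+.5)/5-.5+200)
print("foot",atz(c,f(164,226),.03)[:2]); print("cap",atz(c,f(222,190),.148)[:2])
print("tip",atz(c,f(266,134),.18)[:2],"line start",atz(c,f(252,162),.18)[:2])
for p in ((287,192),(262,243)): print("mark",atz(c,f(*p),.148)[:2])
for p,z in (((.528,-.206,.18),0),((.528,-.206,.148),0),((.528,-.206,.03),0)):
    print((proj(c,p)-[330,200]+.5)*5)
c=arm.capture("scene")
g=lambda u,v:((u-400+.5)/5-.5+210,(v+.5)/5-.5+115)
print("cap",atz(c,g(601,144),.148)[:2]); print("foot",atz(c,g(608,311),.03)[:2])
o=arm.get_obs();print(o["time"])
E
```

```text
foot [ 0.52343269 -0.20572753]
cap [ 0.52367981 -0.20665479]
tip [ 0.54185922 -0.21781032] line start [ 0.53046823 -0.21178821]
mark [ 0.52314382 -0.23388037]
mark [ 0.50186279 -0.22277807]
[[238.35652274 168.45761614]]
[[220.66399984 180.11174844]]
[[164.88104083 216.77874083]]
cap [ 0.52319318 -0.20457086]
foot [ 0.53019037 -0.19520175]
1.3
```

Call:
{"method": "play_rows", "body": {"plan": [[[0.022,-0.053,0.005],[0,0,-0.1],-1],[[0.022,-0.053,0.005],[0,0,-0.1],-1],[[0.022,-0.053,0],[0,0,0],-1],[[0.022,-0.053,0],[0,0,0],-1],[[0.022,-0.053,0],[0,0,0],-1],[[0.022,-0.053,0],[0,0,0],-1],[[0.022,-0.053,0],[0,0,0],-1],[[0.022,-0.053,0],[0,0,0],-1],[[0.022,-0.053,0],[0,0,0],-1],[[0.022,-0.053,0],[0,0,0],-1],[[0.022,-0.053,0],[0,0,0],-1],[[0.022,-0.053,0],[0,0,0],-1]]}}

```text
time: 2.8
eef_pos: [0.4745, -0.1027, 0.2416]
eef_rot: [0.0, 0.283, 0.959, 0.0]
force: [1.2, 0.4, 1.0]
opening: 0.0852
gripper_force: 0.0
```

Call:
{"method": "play_rows", "body": {"plan": [[[0.025,-0.0525,0],[0,0,0],-1],[[0.0245,-0.0525,0],[0,0,0],-1],[[0,0,0],[0,0,0],-1]]}}

```text
time: 3.18
eef_pos: [0.5243, -0.2094, 0.2407]
eef_rot: [0.0, 0.285, 0.958, -0.0]
force: [-1.0, 0.3, 0.6]
opening: 0.0857
gripper_force: 0.0
```

```bash
python3 - <<'E'
from m import *
c=arm.capture("wrist"); cv2.imwrite("pics/w1.png",cv2.convertScaleAbs(c["image"],alpha=1.5))
print(np.round(c["T"],3).tolist())
for q,z in (("knob_grip",.17),("lamp",.09)):
    print(q,[(a["centre"],round(a["conf"],2),atz(c,a["centre"],z)) for a in arm.search_frame("wrist",q)[:2]])
o=arm.get_obs();print(o["time"],o["eef_pos"])
th=np.linspace(0,2*np.pi,9)
print(proj(c,np.c_[.5235+.03*np.cos(th),-.206+.03*np.sin(th),0*th+.148]).round().tolist())
E
```

```text
[[0.546, -0.793, -0.272, 0.454], [0.838, 0.516, 0.177, -0.165], [0.0, -0.324, 0.946, 0.383], [0.0, 0.0, 0.0, 1.0]]
knob_grip [([285.4, 216.3], 0.94, array([ 0.5195259, -0.2054034,  0.17     ]))]
lamp [([285.9, 178.4], 0.76, array([ 0.51636218, -0.20225142,  0.09      ]))]
3.325 [ 0.52301656 -0.20497187  0.24094003]
[[311.0, 244.0], [330.0, 219.0], [325.0, 187.0], [297.0, 168.0], [263.0, 174.0], [244.0, 202.0], [251.0, 233.0], [279.0, 250.0], [311.0, 244.0]]
```

View pics/w1.png

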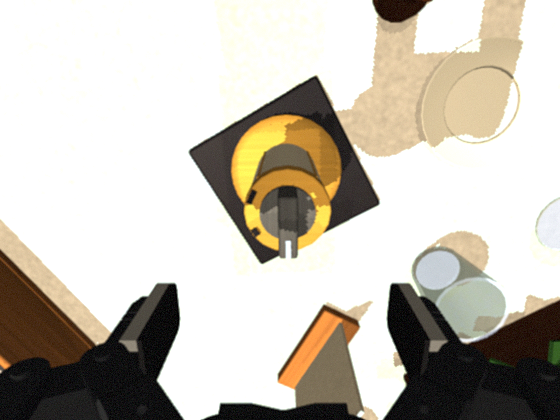

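The wrist view shows the cap centred at (287,208). That matches the predicted position, and the fingers straddle it. Descending to grip the lamp below the knob.

Call:
{"method": "play_rows", "body": {"plan": [[[0,0,-0.04],[0,0,0],-1],[[0,0,-0.04],[0,0,0],-1],[[0,0,-0.03],[0,0,0],-1],[[0,0,-0.015],[0,0,0],-1],[[0,0,0],[0,0,0],-1],[[0,0,0],[0,0,0],0],[[0,0,0],[0,0,0],1],[[0,0,0],[0,0,0],1],[[0,0,0],[0,0,0],1],[[0,0,0],[0,0,0],1]], "squeeze": 50}}

```text
time: 4.58
eef_pos: [0.5247, -0.2063, 0.1186]
eef_rot: [0.002, 0.283, 0.959, -0.0]
force: [-1.0, 2.1, 5.4]
opening: 0.0585
gripper_force: 54.0
```

```bash
python3 - <<'E'
from m import *
c=arm.capture("scene"); cv2.imwrite("pics/s1.png",cv2.convertScaleAbs(cv2.resize(c["image"][90:240,170:370],(800,600),interpolation=cv2.INTER_CUBIC),alpha=1.5))
o=arm.get_obs();print({k:np.round(o[k],3) for k in o})
E
```

```text
{'time': np.float64(4.625), 'joint_pos': array([-0.528,  0.298,  1.677,  0.   ,  1.163, -1.525]), 'joint_velocities': array([ 0.   ,  0.   ,  0.002, -0.   , -0.001, -0.001]), 'effort': array([ -0.441, -35.872, -24.437,  -0.079,  -0.549,   0.048]), 'eef_pos': array([ 0.525, -0.206,  0.119]), 'eef_rot': array([ 0.002,  0.283,  0.959, -0.   ]), 'force': array([-1.284,  1.373,  6.411]), 'wrist_torque': array([0.188, 0.198, 0.042]), 'gripper_force': np.float64(54.03), 'opening': np.float64(0.059)}
```

View pics/s1.png

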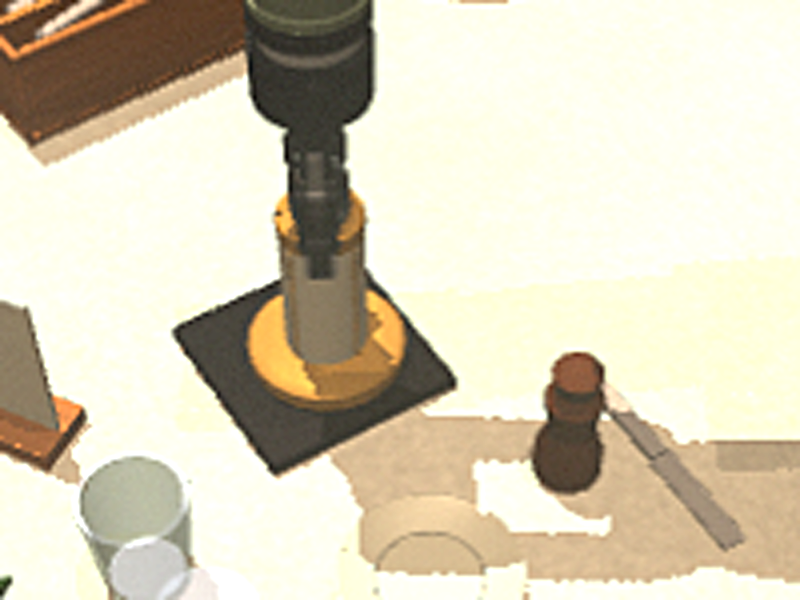

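The fingers hold the upper body and cap, with clearance above the knob. Lifting.

Call:
{"method": "play_rows", "body": {"plan": [[[0,0,0.005],[0,0,0],1],[[0,0,0.015],[0,0,0],1],[[0,0,0.025],[0,0,0],1],[[0,0,0.03],[0,0,0],1],[[0,0,0.03],[0,0,0],1],[[0,0,0.03],[0,0,0],1],[[0,0,0.025],[0,0,0],1],[[0,0,0.01],[0,0,0],1],[[0,0,0],[0,0,0],1]], "squeeze": 70}}

```text
time: 5.75
eef_pos: [0.5234, -0.2057, 0.2863]
eef_rot: [0.0, 0.283, 0.959, -0.0]
force: [0.5, -0.3, -9.9]
opening: 0.0577
gripper_force: 76.9
```

Call:
{"method": "play_rows", "body": {"plan": [[[-0.002,0.015,0],[0,0,0],1],[[-0.004,0.03,0],[0,0,0],1],[[-0.0054,0.04,0],[0,0,0],1],[[-0.0054,0.04,0],[0,0,0],1],[[-0.0054,0.04,0],[0,0,0],1],[[-0.0054,0.04,0],[0,0,0],1],[[-0.0054,0.04,0],[0,0,0],1],[[-0.0054,0.04,0],[0,0,0],1],[[-0.0054,0.04,0],[0,0,0],1],[[-0.0054,0.04,0],[0,0,0],1],[[-0.0054,0.04,0],[0,0,0],1],[[-0.0054,0.035,0],[0,0,0],1]]}}

```text
time: 7.25
eef_pos: [0.4611, 0.2363, 0.2845]
eef_rot: [-0.002, 0.282, 0.959, -0.001]
force: [0.4, 0.0, -8.4]
opening: 0.0582
gripper_force: 77.1
```

Call:
{"method": "play_rows", "body": {"plan": [[[-0.003,0.022,0],[0,0,0],1],[[-0.0015,0.015,0],[0,0,0],1],[[0,0,-0.02],[0,0,0],1],[[0,0,-0.04],[0,0,0],1],[[0,0,-0.04],[0,0,0],1],[[0,0,-0.03],[0,0,0],1],[[0,0,-0.015],[0,0,0],1],[[0,0,0],[0,0,0],1],[[0,0,0],[0,0,0],1]]}}

```text
time: 8.38
eef_pos: [0.4603, 0.2718, 0.1429]
eef_rot: [0.001, 0.283, 0.959, 0.001]
force: [0.6, 0.1, -8.6]
opening: 0.058
gripper_force: 77.9
```

```bash
python3 - <<'E'
from m import *
o=arm.get_obs();print({k:np.round(o[k],3) for k in ("time","eef_pos","eef_rot","force","opening","joint_pos")})
c=arm.capture("top"); a=cv2.convertScaleAbs(cv2.resize(c["image"][220:320,110:210],(400,400),interpolation=cv2.INTER_CUBIC),alpha=1.5)
c=arm.capture("scene"); b=cv2.convertScaleAbs(cv2.resize(c["image"][225:325,340:440],(400,400),interpolation=cv2.INTER_CUBIC),alpha=1.5)
cv2.imwrite("pics/p1.png",np.hstack([a,b]))
E
```

```text
{'time': np.float64(8.375), 'eef_pos': array([0.46 , 0.272, 0.143]), 'eef_rot': array([0.001, 0.283, 0.959, 0.001]), 'force': array([ 0.583,  0.063, -8.585]), 'opening': np.float64(0.058), 'joint_pos': array([ 0.371,  0.21 ,  1.731, -0.   ,  1.197, -0.625])}
```

View pics/p1.png

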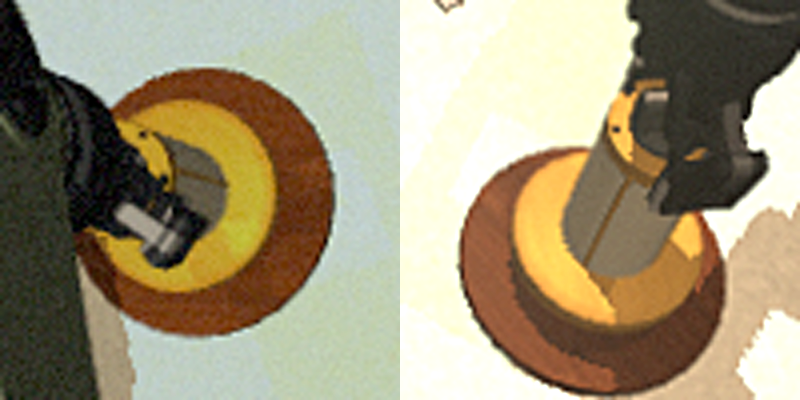

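```bash
python3 - <<'E'
from m import *
from scipy.optimize import least_squares
def fit(c,lo,hi,box,z,R,side):
    m,k=blob(c,lo,hi,box); H=cv2.convexHull(k)[:,0].astype(float)
    P=np.array([atz(c,p,z)[:2] for p in k[:,0].astype(float)])
    r=least_squares(lambda q:np.hypot(*(P-q[:2]).T)-R-.001*0,P.mean(0),loss="soft_l1",f_scale=.001)
    e=np.hypot(*(P-r.x).T)-R; return r.x.round(4),(abs(e)<.002).mean().round(2)
for n,b in (("top",(110,225,205,315)),("scene",(340,225,440,330))):
    c=arm.capture(n)
    print(n,"foot",fit(c,(18,100,40),(35,255,255),b,.054,.055,0),"coaster",fit(c,(0,60,20),(35,255,255),b,.01,.08,0))
    print(proj(c,(.459,.271,.054)))
E
```

```text
top foot (array([0.4591, 0.2697]), np.float64(0.48)) coaster (array([0.4578, 0.2713]), np.float64(0.4))
[[154.23647262 268.46755526]]
scene foot (array([0.5305, 0.2381]), np.float64(0.13)) coaster (array([0.4514, 0.2852]), np.float64(0.03))
[[391.84193213 282.21653885]]
```

The foot is over the coaster centre to within about 1–2 mm. Lowering gently.

Call:
{"method": "play_rows", "body": {"plan": [[[0,0,-0.008],[0,0,0],1],[[0,0.001,-0.008],[0,0,0],1],[[0,0,-0.004],[0,0,0],1],[[0,0,-0.002],[0,0,0],1],[[0,0,0],[0,0,0],1],[[0,0,0],[0,0,0],1]]}}

```text
time: 9.32
eef_pos: [0.4593, 0.2724, 0.1196]
eef_rot: [0.0, 0.283, 0.959, 0.0]
force: [0.1, -0.4, -9.7]
opening: 0.0579
gripper_force: 78.1
```

Call:
{"method": "play_rows", "body": {"plan": [[[0,0,-0.001],[0,0,0],1],[[0,0,-0.001],[0,0,0],1],[[0,0,-0.001],[0,0,0],1],[[0,0,0],[0,0,0],1],[[0,0,0],[0,0,0],1]]}}

```text
time: 9.95
eef_pos: [0.459, 0.2724, 0.1169]
eef_rot: [-0.0, 0.283, 0.959, 0.0]
force: [-3.6, -0.2, -1.2]
opening: 0.0581
gripper_force: 78.6
```

Call:
{"method": "play_rows", "body": {"plan": [[[0,0,-0.001],[0,0,0],1],[[0,0,0],[0,0,0],1],[[0,0,0],[0,0,0],0.2],[[0,0,0],[0,0,0],-0.4],[[0,0,0],[0,0,0],-1],[[0,0,0],[0,0,0],-1],[[0,0,0],[0,0,0],-1]], "squeeze": 20}}

```text
time: 10.82
eef_pos: [0.4597, 0.2724, 0.1156]
eef_rot: [0.001, 0.283, 0.959, 0.0]
force: [0.1, -0.4, -0.8]
opening: 0.0855
gripper_force: 0.0
```

Call:
{"method": "play_rows", "body": {"plan": [[[0,0,0.02],[0,0,0],-1],[[0,0,0.04],[0,0,0],-1],[[0,0,0.04],[0,0,0],-1],[[0,0,0.02],[0,0,0],-1],[[0,0,0],[0,0,0],-1]]}}

```text
time: 11.45
eef_pos: [0.4606, 0.2728, 0.2375]
eef_rot: [0.002, 0.283, 0.959, 0.002]
force: [-0.1, -0.0, -0.5]
opening: 0.0854
gripper_force: 0.0
```

```bash
python3 - <<'E'
from m import *
c=arm.capture("wrist"); cv2.imwrite("pics/w2.png",cv2.convertScaleAbs(c["image"],alpha=1.5))
print([(a["centre"],round(a["conf"],2)) for a in arm.search_frame("wrist","knob_grip")[:2]])
o=arm.get_obs();print(o["time"],o["eef_pos"],o["eef_rot"])
print("knob pred",proj(c,[(.4592,.2715,.178),(.4592,.2715,.146),(.459,.271,.01),(.4592,.2715,.028)]).round(1).tolist())
for b in [(0,0,560,420)]:
    m,k=blob(c,(0,90,20),(17,255,200),b); P=np.array([atz(c,p,.01)[:2] for p in cv2.convexHull(k)[:,0].astype(float)])
    print(cv2.minEnclosingCircle(P.astype(np.float32)),k[:,0].min(0),k[:,0].max(0))
    m,k=blob(c,(18,90,20),(35,255,255),b); print(k[:,0].min(0),k[:,0].max(0))
E
```

```text
[([280.7, 216.0], 0.75)]
11.55 [0.45863073 0.27209984 0.23441303] [-3.79773751e-04  2.83004890e-01  9.59118337e-01 -3.20710852e-04]
knob pred [[280.6, 231.4], [280.7, 213.5], [280.3, 169.5], [280.8, 173.4]]
((0.45881879329681396, 0.2718801498413086), 0.07898183912038803) [204  89] [357 226]
[227 115] [323 199]
```

View pics/w2.png

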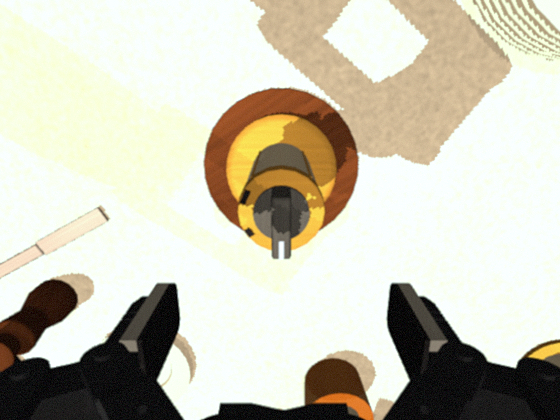

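The lamp stands centred on the board: foot centre is about (281,173) and coaster centre about (280.5,170). The knob bar is aligned between the fingers at (281,231). Next I'll grip the knob.

Call:
{"method": "play_rows", "body": {"plan": [[[0,0,-0.04],[0,0,0],-1],[[0,0,-0.03],[0,0,0],-1],[[0,0,-0.013],[0,0,0],-1],[[0,0,0],[0,0,0],-0.5],[[0,0,0],[0,0,0],0],[[0,0,0],[0,0,0],0.5],[[0,0,0],[0,0,0],1],[[0,0,0],[0,0,0],1],[[0,0,0],[0,0,0],1],[[0,0,0],[0,0,0],1]], "squeeze": 40}}

```text
time: 12.8
eef_pos: [0.4595, 0.2724, 0.1534]
eef_rot: [0.001, 0.283, 0.959, 0.0]
force: [-1.2, -0.8, 5.8]
opening: 0.011
gripper_force: 40.9
```

Call:
{"method": "play_rows", "body": {"plan": [[[0,0,-0.001],[0,0,-0.05],1],[[0,0,0],[0,0,-0.1],1],[[0,0,0],[0,0,-0.1],1],[[0,0,0],[0,0,-0.1],1],[[0,0,0],[0,0,-0.1],1],[[0,0,0],[0,0,-0.1],1],[[0,0,0],[0,0,-0.1],1],[[0,0,0],[0,0,-0.1],1],[[0,0,0],[0,0,-0.1],1],[[0,0,0],[0,0,-0.1],1],[[0,0,0],[0,0,-0.05],1],[[0,0,0],[0,0,0],1]]}}

```text
time: 14.3
eef_pos: [0.4585, 0.2719, 0.1534]
eef_rot: [0.0, 0.708, 0.706, -0.001]
force: [-6.3, -4.4, 13.1]
opening: 0.0111
gripper_force: 42.2
```

```bash
python3 - <<'E'
from m import *
o=arm.get_obs();print({k:np.round(o[k],3) for k in ("time","eef_pos","eef_rot","force","wrist_torque","opening","joint_pos")})
E
```

```text
{'time': np.float64(14.3), 'eef_pos': array([0.459, 0.272, 0.153]), 'eef_rot': array([ 0.   ,  0.708,  0.706, -0.001]), 'force': array([-6.32 , -4.415, 13.13 ]), 'wrist_torque': array([-0.652,  1.066,  0.043]), 'opening': np.float64(0.011), 'joint_pos': array([ 3.730e-01,  1.980e-01,  1.723e+00, -1.000e-03,  1.223e+00,
        3.770e-01])}
```

Call:
{"method": "play_rows", "body": {"plan": [[[0,0,0.002],[0,0,0],1],[[0,0,0],[0,0,0],1],[[0,0,0],[0,0,0],0.5],[[0,0,0],[0,0,0],0],[[0,0,0],[0,0,0],-1],[[0,0,0],[0,0,0],-1],[[0,0,0],[0,0,0],-1],[[0,0,0.04],[0,0,0],-1],[[0,0,0.045],[0,0,0],-1],[[0,0,0],[0,0,0],-1],[[0,0,0],[0,0,0],-1]]}}

```text
time: 15.68
eef_pos: [0.4587, 0.2722, 0.2379]
eef_rot: [-0.0, 0.708, 0.706, -0.0]
force: [-0.8, -0.1, -1.0]
opening: 0.0856
gripper_force: 0.0
```

```bash
python3 - <<'E'
from m import *
c=arm.capture("wrist"); a=cv2.convertScaleAbs(cv2.resize(c["image"][70:280,180:390],(600,600),interpolation=cv2.INTER_CUBIC),alpha=1.5)
cv2.imwrite("pics/w3.png",a)
o=arm.get_obs();print(o["time"],o["eef_pos"],o["force"])
f=lambda P:((proj(c,P)-[180,70])*600/210).round().tolist()
print("centre cap,coaster,foot",f([(.459,.2715,.146),(.459,.271,.01),(.459,.2715,.028)]))
off=np.radians(-33)
for d in (0,1,2): print("mark",d,f([(.459+.028*np.cos(off-d),.2715+.028*np.sin(off-d),.146)]))
E
```

```text
15.725 [0.45810176 0.27194856 0.23692745] [-0.31789435 -0.2422178  -0.35699751]
centre cap,coaster,foot [[295.0, 414.0], [295.0, 289.0], [295.0, 299.0]]
mark 0 [[392.0, 472.0]]
mark 1 [[295.0, 520.0]]
mark 2 [[198.0, 472.0]]
```

View pics/w3.png

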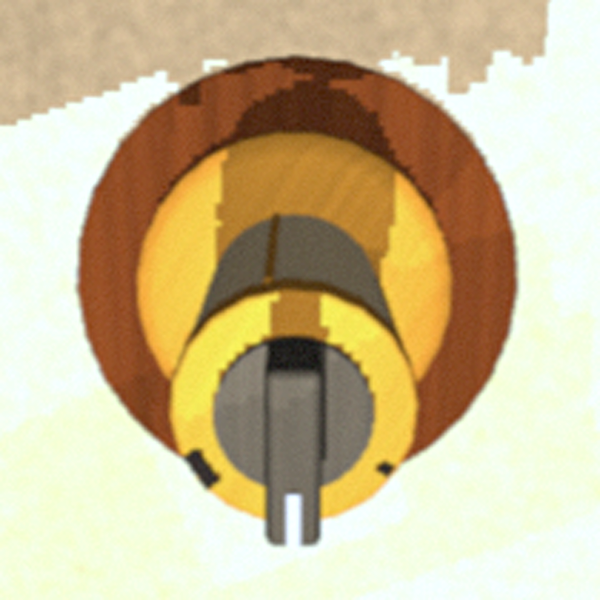

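The pointer is at (294,510), midway between the small off mark (387,468) and the large full mark (203,468), so the knob is at low. The lamp is centred to about 1–2 mm, did not slip, and the gripper is clear of it.

```bash
python3 -c "
from workcell import arm
print(arm.sign_off())"
```

```text
the job is handed in; nothing more can be done
None
```

The lamp stands within about 1–2 mm of the middle of the coaster board with its knob turned one click to low. I lifted it by the top of its body and the cap, and the job was handed in with the gripper clear of everything at about 16 s; I took no last picture of the rest of the table.

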